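# Tip both crates, dispatch the stamped one

## Robot

A 7-joint arm with a two-finger parallel gripper is mounted at the origin on a cart in front of the work surface, level with it; the furniture and walls round the work are solid. World frame = base frame: x ahead of the robot, y to its left, z up, the work surface at z = 0. Lengths are in m, angles in rad, forces in N, time in s.
With the tool pointing down it reaches from about 0.4 to 0.85 m from the base axis. Payload 10.4 kg.
Tool frame: the origin (TCP) lies on the centre line of the jaws, within the pads' length; the fingertips stand r.finger_overhang ahead of it and the grasp point (between the pads) lies 5 mm behind it (r.finger_overhang is the distance from the TCP to the fingertips, in m); z points along the fingers, y is the line along which they close (so a half turn about z gives the same grasp; the last joint's range is limited). The gripper opens to 87 mm and grips with 3 to 60 N. Pads are 19 mm wide; open, the fingers measure 117 mm over their backs; the gripper's body (75 mm by 190 mm) begins 51 mm behind the grasp point.
Start: joints at [-1.239, 0.332, -0.065, 1.46, 0.022, 1.35, -0.088], TCP at [0.217, 0.586, 0.237] pointing down, gripper open.
Joint ranges: [-2.6, 2.6], [-0.5, 2.12], [-1.47, 1.34], [0.16, 2.42], [-1.27, 4.41], [0.06, 2.06], [-2.6, 2.6]. Speed limits (rad/s): [2.22, 2.22, 2.79, 2.79, 3.14, 3.14, 3.14].

## Interface

Orientations are given as a unit quaternion [x, y, z, w].
In Python, from bench import read_state, viewer, r gives the robot as it stands.
- The arm moves only by the tool carry_out, never from a script. Its argument "moves" is a list of rows, each a list of 6 numbers: the shift along the tool's x, y, z in units of 40 mm (1.0 is 40 mm), then the turn, a rotation vector about the tool's x, y, z in units of 8 degrees (1.0 is 8 degrees). A call has 1 to 20 rows; each row shifts and turns the commanded pose from where the row before left it, along the tool's axes as they then stand; what a row does not reach is not made up. A row lasts 1/8 s, in which the tool goes at most 62.5 mm and 10.7 degrees, less where a joint would pass 70% of its speed; a pose out of reach is approached as far as the arm can. A call is refused whole if a number of a shift passes 1 or a number of a turn 1, either way. A call with a gripper value outside its range is refused whole. "fingers" is the finger opening in mm, from 0 to 87, set as the call begins (left out, the last holds). The fingers move at their own pace and stop on an object; "force" is the grip in N (left out, the last holds). Time passes only in rows, so rows that do not move let the fingers close. It gives the time, the measured TCP pose, the force, the opening and the grip force at its end, in the units of the state.
- read_state(): the state, without advancing time (a new reading comes with each control period).
- viewer.camera(name): name is "scene" or "top" or "wrist"; returns a dict with "pixels" (384x512x3 uint8, red, green, blue), "range_z" (384x512 float32, m along the optical axis (not along the pixel's ray), 0 where there is no reading), "fx", "fy", "cx", "cy" (pixels), "xyz" and "orientation" of the camera in the world. Camera axes: x right, y down, z forward; pixel columns grow to the right and rows downward; lengths in m; the calibration is good to about 2 mm. A picture is of the moment at which its call begins.
- r.close_job(): hands the job in; it is judged then, once.
The state is a dict: "time": time; "joint_positions": joint angles; "joint_vel": joint speeds; "joint_torque": joint torques, N m; "ee_pos": TCP position; "eef_rot": TCP orientation; "ft_force": force on the tool from outside, world axes, zero at the start; "torque": the same for the moment, N m; "width": finger opening in m; "grip_force": force on a finger pad.
Only numpy, scipy, OpenCV 4.12 (cv2) and the standard library are available. Lean on these libraries where they do the work, as an engineer would, in place of code of your own. Each camera call takes 0.05 s, during which the arm holds its last target. There are 200 camera calls.

## Task

Without gripping or picking up anything, use the fingertips to tip each of the two narrow grey crates over onto its back, away from you, so that its underside faces you. Then push the crate with the stamp underneath, still lying on its back, sideways until it lies centred across the pale tape line in front of the microscope, its open side still facing away from you. Leave the other crate lying where it was tipped, and the other things on the bench alone.

Things in the scene. Friction and masses are not known exactly. Their poses are not given: they have to be found in the camera images.
- crate_1: narrow open-topped grey plastic crate, one of two alike, empty, 0.12 to 0.21 kg: 56 mm deep (its x), 100 wide (y), 84 high (z), walls 3 mm, a card holder on the front. Origin: centre of the underside. Starts upright, x roughly away from the robot. Pushed near the top of its front wall it tips about its lower back edge and from about 40 degrees on falls by itself. One of the two is stamped underneath
- crate_2: narrow open-topped grey plastic crate, one of two alike, empty, 0.12 to 0.21 kg: 56 mm deep (its x), 100 wide (y), 84 high (z), walls 3 mm, a card holder on the front. Origin: centre of the underside. Starts upright, x roughly away from the robot. Pushed near the top of its front wall it tips about its lower back edge and from about 40 degrees on falls by itself. One of the two is stamped underneath
- crate_1_heel (a point): middle of the lower back edge of crate_1 (crate frame 28, 0, 0 mm): the edge it tips about, which stays on the worktop
- crate_1_rim (a point): middle of the top edge of the back wall of crate_1 (crate frame 28, 0, 84 mm): on the worktop, farthest from the robot, once the crate lies on its back
- crate_1_center (a point): centre of crate_1 (crate frame 0, 0, 42 mm)
- crate_2_heel (a point): middle of the lower back edge of crate_2 (crate frame 28, 0, 0 mm): the edge it tips about, which stays on the worktop
- crate_2_rim (a point): middle of the top edge of the back wall of crate_2 (crate frame 28, 0, 84 mm): on the worktop, farthest from the robot, once the crate lies on its back
- crate_2_center (a point): centre of crate_2 (crate frame 0, 0, 42 mm)
- stamp (a point): centre of the stamp, a white ink ring 46 mm across with a cross in it, at the middle of the underside of one of the two crates; it moves with that crate. The other crate's underside is plain
- dispatch_line: the dispatch line: a flat strip of pale tape stuck to the worktop in front of the microscope base, 170 mm long (x, away from the robot), 30 mm wide (y); origin at its middle. The microscope base, a 22 mm thick plate, begins 0.546 m ahead of the robot
- side_cutters: side cutters with green grips, 58x130x12 mm, lying left of the microscope; a bystander
- usb_tester: small black in-line meter, 24x63x12 mm, lying beside the near end of the tape line; a bystander
- solder_spool: spool of solder wire, 65 mm across, 40 mm high, standing right of the microscope; a bystander
- kapton_roll: roll of amber tape, 61 mm across, 12 mm high, lying right of the microscope; a bystander
- nozzle_1: grey hot-air nozzle, 30 mm across, 34 mm high, standing beside the near end of the tape line; a bystander
Not all that is in view belongs to the job. What is shaped like the crate_1 but red is not meant.

How it is judged:
By the outcome, as a careful person would: the job done as asked, in the order asked, and still so for the second after the job is handed in, with the robot touching nothing.
It also fails if it takes over 72 s, if anything falls off the work surface, if the arm or the gripper's body presses on something with over 40 N, if the wrist force passes 120 N, or if a joint passes its speed limit or range.

## Working session

There is one attempt and no reset: what is moved stays moved. The work goes in short steps, Python scripts to look and compute and a tool call to move; the robot and the scene stay as the last step left them, time stands still between calls to the robot, and variables do not carry over. Pictures are saved under pics/ and viewed, at most 10 in all, crops included, and the job is handed in when it is done.

Besides the shell and the picture viewer there is one more tool, called after "Request:" as name(argument=value, ...) on one line, values as JSON. carry_out: Moves the arm, as the interface text tells. Its arguments: {"type":"object","properties":{"moves":{"type":"array","items":{"type":"array","items":{"type":"number"}}},"fingers":{"type":"number"},"force":{"type":"number"}},"required":["moves"]}

```bash
mkdir -p pics
python3 - <<'E'
from bench import read_state, viewer, r
import cv2,numpy as np
s=read_state();print(s['ee_pos'],s['eef_rot'],r.finger_overhang,s['time'])
ims=[]
for n in('top','scene'):
    c=viewer.camera(n);np.savez('pics/'+n+'0.npz',**c);print(n,c['fx'],c['cx'],c['cy'],c['xyz'],c['orientation'])
    cv2.imwrite(f'pics/{n}0.png',c['pixels'][...,::-1])
E
```

```text
[0.21700624 0.58573568 0.235764  ] [ 1.76476917e-01  9.84304534e-01 -6.87608943e-04 -9.74174101e-05] 0.014 0.0
top 453.4984974679661 259.9631553859484 197.37654289251572 [0.42811676 0.05636781 1.34602637] [ 0.70725885 -0.70531227  0.03184613 -0.03612963]
scene 383.09883341504667 254.42599111378237 195.20352752037397 [ 0.13715199 -0.56378797  0.88435854] [ 0.89761212 -0.2717402   0.09177463 -0.33470458]
```

View pics/top0.png

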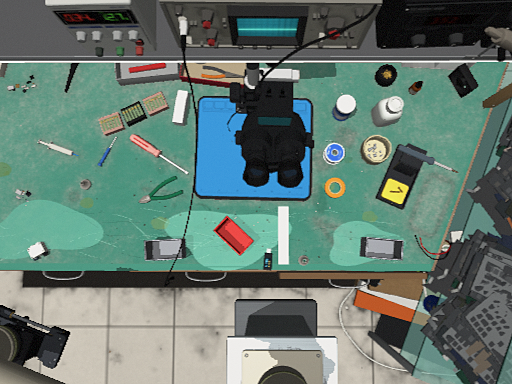

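View pics/scene0.png

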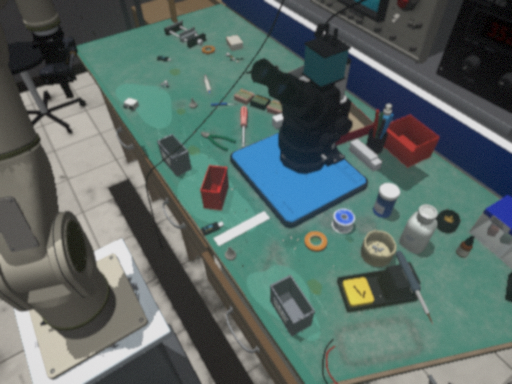

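The top view shows grey crates at about px (165,249) and (381,248), a red decoy at (234,235), and the tape at (283,235). The USB tester is at (267,259), the nozzle at (305,260), and a dark cable runs near the left crate. Next I'll measure positions.

```bash
cat > h.py <<'E'
import numpy as np,cv2
from scipy.spatial.transform import Rotation as R
def cloud(c):
    v,u=np.mgrid[0:384,0:512];z=c['range_z']
    p=np.stack([(u-c['cx'])/c['fx']*z,(v-c['cy'])/c['fy']*z,z],-1)
    return p@R.from_quat(c['orientation']).as_matrix().T+c['xyz']
def rect(P,m):
    q=P[m][:,:2].astype(np.float32)
    (a,b),(w,h),t=cv2.minAreaRect(q)
    return np.round([a,b,w,h,t],3),len(q)
E
python3 - <<'E'
from h import *
c=np.load('pics/top0.npz');P=cloud(c);px=c['pixels'].astype(int);z=P[...,2]
v,u=np.mgrid[0:384,0:512]
def win(a,b,cc,d):return (u>=a)&(u<b)&(v>=cc)&(v<d)&(c['range_z']>0)
print('table z',np.median(z[win(100,140,180,200)]))
for n,w in dict(left=win(138,195,230,270),right=win(352,410,230,270)).items():
    m=w&(z>.075)&(z<.095)
    print(n,rect(P,m),np.median(z[m]), 'x',P[m][:,0].min(),P[m][:,0].max(),'y',P[m][:,1].min(),P[m][:,1].max())
    # long axis by outline
m=win(205,262,210,260)&(px[...,0]>px[...,1]+60)&(z>.03);print('red',rect(P,m),z[m].max(),P[m][:,:2].min(0),P[m][:,:2].max(0))
m=win(272,295,200,270)&(px.min(-1)>170);print('tape',rect(P,m),P[m][:,:2].min(0),P[m][:,:2].max(0),np.median(z[m]))
for n,w in dict(usb=win(258,276,245,272),noz=win(297,315,252,270)).items():
    m=w&(z>.006);print(n,rect(P,m),P[m].min(0),P[m].max(0))
m=win(135,195,180,256)&(z>.1);print('cable',[ (a,b,np.round(P[b,a],3)) for b,a in np.argwhere(m)[::8]][:20])
m=win(130,192,170,206)&(z>.005);print('cutters',P[m].min(0),P[m].max(0))
m=win(190,315,85,205)&(px[...,2]>px[...,0]+80)
print('mat',P[m].min(0),P[m].max(0))
for cc in (150,230,340):
  print('edge',cc,[(k,np.round(P[k,cc],3)) for k in (264,268,272)])
# z map around microscope base
s=cv2.resize(c['pixels'][190:280,120:420][...,::-1],None,fx=2.6,fy=2.6,interpolation=cv2.INTER_CUBIC);cv2.imwrite('pics/c0.png',s)
E
```

```text
table z 0.0025286632297654155
left (array([0.4  , 0.334, 0.066, 0.105, 0.251]), 165) 0.08372357577779965 x 0.3668516048664159 0.4333038936194678 y 0.281478221697412 0.38653521997838397
right (array([ 4.0900e-01, -2.7800e-01,  1.0500e-01,  5.6000e-02,  8.5055e+01]), 175) 0.08414230254795707 x 0.377516275106675 0.4404300358910795 y -0.3294189142561289 -0.22340050119736077
red (array([ 0.444,  0.14 ,  0.103,  0.055, 47.042]), 179) 0.09025304435184656 [0.39243446 0.08585394] [0.49736851 0.19198393]
tape (array([ 4.4800e-01, -4.0000e-03,  3.0000e-02,  1.6800e-01,  8.9859e+01]), 635) [ 0.36428643 -0.01887652] [0.53246087 0.01135396] 0.0035087051756386156
usb (array([0.381, 0.045, 0.073, 0.05 , 0.076]), 192) [0.34415744 0.02009657 0.00615017] [0.41689561 0.06985653 0.01912474]
noz (array([ 3.7200e-01, -6.9000e-02,  5.0000e-02,  5.0000e-02,  8.9781e+01]), 107) [ 0.34737218 -0.09415759  0.00605804] [ 0.39680792 -0.04405933  0.03658699]
cable [(np.int64(193), np.int64(180), array([0.57 , 0.219, 0.296])), (np.int64(192), np.int64(185), array([0.559, 0.223, 0.289])), (np.int64(192), np.int64(189
[... 734 characters left out ...]
.int64(242), array([0.425, 0.273, 0.137])), (np.int64(179), np.int64(247), array([0.412, 0.281, 0.122])), (np.int64(179), np.int64(251), array([0.401, 0.283, 0.109]))]
cutters [0.51572705 0.22779738 0.00500308] [0.63913495 0.45349211 0.26990133]
mat [ 0.54153438 -0.08454648  0.01697564] [0.85404174 0.25519554 0.43248542]
edge 150 [(264, array([0.36 , 0.387, 0.004])), (268, array([0.349, 0.387, 0.003])), (272, array([ 0.285,  0.574, -0.759]))]
edge 230 [(264, array([0.361, 0.152, 0.005])), (268, array([0.349, 0.152, 0.   ])), (272, array([ 0.287,  0.206, -0.755]))]
edge 340 [(264, array([ 0.362, -0.171,  0.002])), (268, array([ 0.35 , -0.171, -0.003])), (272, array([ 0.334, -0.181, -0.064]))]
```

View pics/c0.png

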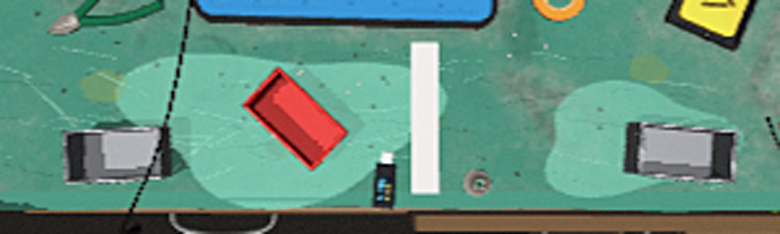

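Both crates, the tape and the bystanders are located. The left crate has a dark cable passing over its right end, so I'll check overhang clearance at the microscope and compute the first approach.

```bash
cat >> h.py <<'E'
def plan(s,tgt,yaw):
    "tool shift units and tool z-turn units to tcp tgt with tool y at world angle yaw(deg), tool down"
    M=R.from_quat(s['eef_rot']).as_matrix()
    T=np.array([[np.sin(np.radians(yaw)),np.cos(np.radians(yaw)),0],[-np.cos(np.radians(yaw)),np.sin(np.radians(yaw)),0],[0,0,-1]]).T
    T=np.column_stack([np.cross([np.cos(np.radians(yaw)),np.sin(np.radians(yaw)),0],[0,0,-1]),[np.cos(np.radians(yaw)),np.sin(np.radians(yaw)),0],[0,0,-1]])
    return np.round(M.T@(np.array(tgt)-s['ee_pos'])/.04,2),np.round(np.degrees(R.from_matrix(M.T@T).as_rotvec())/8,2)
E
python3 - <<'E'
from h import *
from bench import read_state
print(plan(read_state(),[.315,.338,.16],0))
c=np.load('pics/top0.npz');P=cloud(c);
for x0 in (.5,.52,.54,.56,.58,.6,.62):
  for y0 in (-.1,-.06,-.02,.02):
    m=(abs(P[...,0]-x0)<.01)&(abs(P[...,1]-y0)<.02)&(c['range_z']>0);print(x0,y0,np.round(P[m][:,2].max(),3) if m.any() else '-',end=' | ')
  print()
m=(P[...,2]>.1)&(P[...,0]<.7)&(P[...,0]>.45)&(P[...,1]<.2)&(P[...,1]>-.1);q=P[m];i=q[:,0].argsort()[:5];print(q[i])
E
```

```text
(array([-4.45, -4.96,  1.9 ]), array([-0.01,  0.01,  8.71]))
0.5 -0.1 0.009 | 0.5 -0.06 0.007 | 0.5 -0.02 0.01 | 0.5 0.02 0.011 | 
0.52 -0.1 0.009 | 0.52 -0.06 0.01 | 0.52 -0.02 0.01 | 0.52 0.02 0.01 | 
0.54 -0.1 0.01 | 0.54 -0.06 0.029 | 0.54 -0.02 0.411 | 0.54 0.02 0.416 | 
0.56 -0.1 0.025 | 0.56 -0.06 0.035 | 0.56 -0.02 0.44 | 0.56 0.02 0.437 | 
0.58 -0.1 0.031 | 0.58 -0.06 0.038 | 0.58 -0.02 0.444 | 0.58 0.02 0.444 | 
0.6 -0.1 0.027 | 0.6 -0.06 0.034 | 0.6 -0.02 0.423 | 0.6 0.02 0.427 | 
0.62 -0.1 0.029 | 0.62 -0.06 0.034 | 0.62 -0.02 0.407 | 0.62 0.02 0.408 | 
[[ 5.40689145e-01  1.69317816e-03  4.06008193e-01]
 [ 5.40887116e-01 -4.89677767e-04  4.04395766e-01]
 [ 5.40985749e-01  5.72688803e-03  4.03449968e-01]
 [ 5.41010229e-01  3.62645074e-03  4.03286282e-01]
 [ 5.41043113e-01 -4.74680580e-03  4.03174683e-01]]
```

Request:
carry_out(moves=[[-0.55, -0.62, 0.24, 0, 0, 0], [-0.55, -0.62, 0.24, 0, 0, 0], [-0.55, -0.62, 0.24, 0, 0, 0], [-0.56, -0.62, 0.24, 0, 0, 0], [-0.56, -0.62, 0.24, 0, 0, 0], [-0.56, -0.62, 0.24, 0, 0, 0], [-0.56, -0.62, 0.23, 0, 0, 0], [-0.56, -0.62, 0.23, 0, 0, 0], [0, 0, 0, 0, 0, 0.87], [0, 0, 0, 0, 0, 0.87], [0, 0, 0, 0, 0, 0.87], [0, 0, 0, 0, 0, 0.87], [0, 0, 0, 0, 0, 0.87], [0, 0, 0, 0, 0, 0.87], [0, 0, 0, 0, 0, 0.87], [0, 0, 0, 0, 0, 0.87], [0, 0, 0, 0, 0, 0.87], [0, 0, 0, 0, 0, 0.88], [0, 0, 0, 0, 0, 0]], fingers=0, force=20)

```text
time: 2.48
ee_pos: [0.315, 0.3381, 0.1603]
eef_rot: [0.707, 0.707, -0.0, -0.0]
ft_force: [-0.7, 0.1, -0.2]
width: 0.0004
grip_force: 0.0
```

Run:
```python
from h import *
from bench import read_state
s=read_state();print(s['ee_pos'],s['width'],s['ft_force'],s['joint_positions']);print(plan(s,[.315,.335,.092],0))
```

```text
[0.3149699  0.33809692 0.16034175] 0.0004499350902932895 [-0.72560903  0.09606646 -0.22703478] [-1.0016446   0.03289525  0.08358051  1.97729777 -0.00309899  1.13188187
 -0.91617117]
(array([-0.08,  0.  ,  1.71]), array([-0.,  0.,  0.]))
```

Request:
carry_out(moves=[[-0.08, 0, 0.57, 0, 0, 0], [0, 0, 0.57, 0, 0, 0], [0, 0, 0.57, 0, 0, 0], [0, 0.4, 0, 0, 0, 0], [0, 0.4, 0, 0, 0, 0], [0, 0.2, 0, 0, 0, 0], [0, 0.2, 0, 0, 0, 0], [0, 0.2, 0, 0, 0, 0], [0, 0.2, 0, 0, 0, 0], [0, 0.2, 0, 0, 0, 0], [0, 0.2, 0, 0, 0, 0], [0, 0.2, 0, 0, 0, 0]])

```text
time: 3.98
ee_pos: [0.4037, 0.335, 0.0922]
eef_rot: [0.707, 0.707, 0.0, 0.0]
ft_force: [-0.1, -0.2, 0.7]
width: 0.0007
grip_force: 0.3
```

Run:
```python
from h import *
from bench import read_state,viewer
c=viewer.camera('scene');cv2.imwrite('pics/s1.png',cv2.resize(c['pixels'][100:240,100:260][...,::-1],None,fx=3,fy=3))
```

```text
(no output)
```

View pics/s1.png

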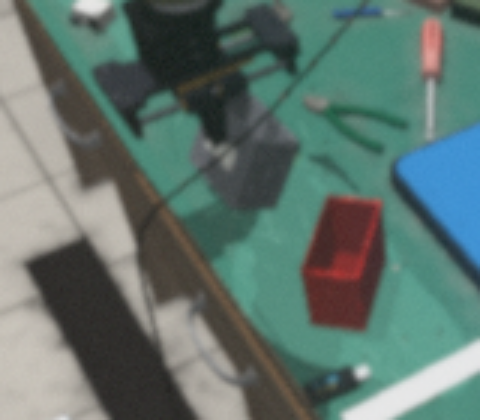

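The left crate is tilting about its back edge, at roughly 40°. I'll push a bit further and then withdraw.

Request:
carry_out(moves=[[0, 0.2, 0, 0, 0, 0], [0, 0.2, 0, 0, 0, 0], [0, 0.2, 0, 0, 0, 0], [0, 0, 0, 0, 0, 0], [0, 0, 0, 0, 0, 0], [0, -0.5, 0, 0, 0, 0], [0, -1, 0, 0, 0, 0], [0, -1, -0.3, 0, 0, 0], [0, -0.5, -1, 0, 0, 0], [0, 0, -1, 0, 0, 0]])

```text
time: 5.28
ee_pos: [0.3051, 0.335, 0.1852]
eef_rot: [0.706, 0.708, -0.0, -0.0]
ft_force: [0.2, 0.2, 0.6]
width: 0.0005
grip_force: 0.0
```

Run:
```python
from h import *
from bench import read_state,viewer
s=read_state();print(s['ee_pos'],s['ft_force'])
c=viewer.camera('top');np.savez('pics/t1.npz',**c);P=cloud(c);z=P[...,2]
m=(abs(P[...,1]-.334)<.09)&(z>.03)&(z<.075)&(P[...,0]<.54)&(P[...,0]>.38);print(rect(P,m),np.median(z[m]),np.percentile(P[m],[2,98],axis=0))
im=c['pixels'][190:280,120:270][...,::-1];d=viewer.camera('scene');np.savez('pics/s2.npz',**d)
cv2.imwrite('pics/t1.png',np.hstack([cv2.resize(im,(600*2//3,360*2//3)),cv2.resize(d['pixels'][120:210,130:280][...,::-1],(400,240))]))
```

```text
[0.30511951 0.33503089 0.18517816] [0.23100246 0.21629234 0.64074278]
(array([0.478, 0.338, 0.084, 0.103, 3.216]), 1095) 0.05690569274115953 [[0.43879021 0.28779826 0.04222249]
 [0.51861327 0.38796298 0.06250608]]
```

View pics/t1.png

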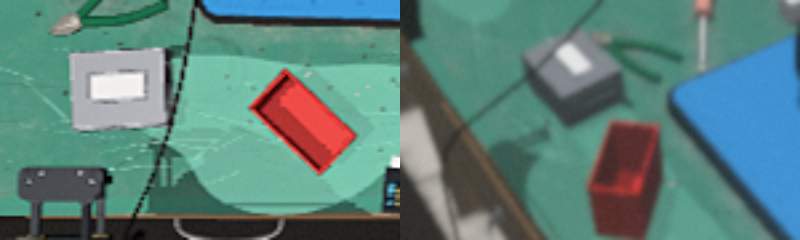

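The left crate lies on its back at (0.478, 0.338), front up. Next is the right crate, reached over the top and clear of the microscope.

Request:
carry_out(moves=[[-0.3, 0.4, -0.8, 0, 0, 0], [-0.6, 0.4, -0.8, 0, 0, 0], [-0.8, 0.4, -0.3, 0, 0, 0], [-0.8, 0.4, 0, 0, 0, 0], [-0.8, 0.4, 0, 0, 0, 0], [-0.83, 0.4, 0, 0, 0, 0], [-0.85, 0.05, 0, 0, 0, 0], [-0.85, 0.05, 0, 0, 0, 0], [-0.85, 0.05, 0, 0, 0, 0], [-0.85, 0.05, 0, 0, 0, 0], [-0.85, 0.05, 0, 0, 0, 0], [-0.75, -0.05, 0, 0, 0, 0], [-0.75, -0.05, 0, 0, 0, 0], [-0.75, -0.05, 0, 0, 0, 0], [-0.75, -0.05, 0, 0, 0, 0], [-0.75, -0.05, 0, 0, 0, 0], [-0.75, -0.48, 0.4, 0, 0, 0], [-0.75, -0.48, 0.4, 0, 0, 0], [-0.75, -0.48, 0.4, 0, 0, 0], [-0.75, -0.48, 0.4, 0, 0, 0]])

```text
time: 7.88
ee_pos: [0.3253, -0.2709, 0.1951]
eef_rot: [0.707, 0.707, 0.0, -0.0]
ft_force: [-0.4, -1.4, 1.2]
width: 0.0004
grip_force: 0.0
```

Run:
```python
from h import *
from bench import read_state
s=read_state();print(s['ee_pos'],s['ft_force'],s['joint_positions']);print(plan(s,[.324,-.2705,.092],-5))
c=np.load('pics/t1.npz');P=cloud(c);z=P[...,2]
m=(abs(P[...,1]+.278)<.08)&(abs(z-.084)<.008)&(abs(P[...,0]-.41)<.06)
q=P[m]
for lo in(-.32,-.30,-.27,-.25,-.235):
  k=q[abs(q[:,1]-lo)<.008];print(lo,np.round([k[:,0].min(),k[:,0].max()],3))
```

```text
[ 0.32529396 -0.27085689  0.1951361 ] [-0.42069528 -1.42802237  1.2391488 ] [-0.47493031 -0.26649435  0.95368193  2.05266282  0.22751486  1.25353804
  0.38956739]
(array([ 0.01, -0.03,  2.58]), array([ 0.  , -0.  ,  0.62]))
-0.32 [0.377 0.432]
-0.3 [0.38  0.435]
-0.27 [0.383 0.438]
-0.25 [0.385 0.44 ]
-0.235 [0.385 0.44 ]
```

Request:
carry_out(moves=[[0, 0, 0.65, 0, 0, 0.62], [0, 0, 0.65, 0, 0, 0], [0, 0, 0.65, 0, 0, 0], [0, 0, 0.63, 0, 0, 0], [0, 0.35, 0, 0, 0, 0], [0, 0.35, 0, 0, 0, 0], [0, 0.2, 0, 0, 0, 0], [0, 0.2, 0, 0, 0, 0], [0, 0.2, 0, 0, 0, 0], [0, 0.2, 0, 0, 0, 0], [0, 0.2, 0, 0, 0, 0], [0, 0.2, 0, 0, 0, 0], [0, 0.2, 0, 0, 0, 0], [0, 0.2, 0, 0, 0, 0], [0, 0.2, 0, 0, 0, 0], [0, 0.2, 0, 0, 0, 0], [0, 0, 0, 0, 0, 0], [0, -0.5, 0, 0, 0, 0], [0, -1, 0, 0, 0, 0], [0, -1, -0.3, 0, 0, 0]])

```text
time: 10.38
ee_pos: [0.3388, -0.2716, 0.1042]
eef_rot: [0.738, 0.675, -0.002, -0.0]
ft_force: [0.2, -0.2, 2.4]
width: 0.0007
grip_force: 0.0
```

Run:
```python
from h import *
from bench import read_state,viewer
s=read_state();print(s['ee_pos'],s['ft_force'])
c=viewer.camera('top');np.savez('pics/t2.npz',**c);P=cloud(c);z=P[...,2]
m=(abs(P[...,1]+.278)<.09)&(z>.045)&(z<.07)&(P[...,0]<.56)&(P[...,0]>.41);print(rect(P,m),np.median(z[m]),np.percentile(P[m],[2,98],axis=0))
d=viewer.camera('scene');w=viewer.camera('wrist');print(w['xyz'])
f=lambda a:cv2.resize(a[...,::-1],(400,300))
cv2.imwrite('pics/t3.png',np.vstack([np.hstack([f(c['pixels'][170:290,300:460]),f(d['pixels'][220:370,200:400])]),np.hstack([f(d['pixels'][120:210,130:250]),f(w['pixels'])])]))
```

```text
[ 0.3388396  -0.27157622  0.10415403] [ 0.15794955 -0.2324548   2.44391863]
(array([ 4.8100e-01, -2.8400e-01,  1.0400e-01,  8.4000e-02,  8.5073e+01]), 1068) 0.05693210170835472 [[ 0.44079533 -0.33222464  0.04915242]
 [ 0.52264355 -0.23315624  0.06260624]]
[ 0.34451467 -0.19531511  0.25502374]
```

View pics/t3.png

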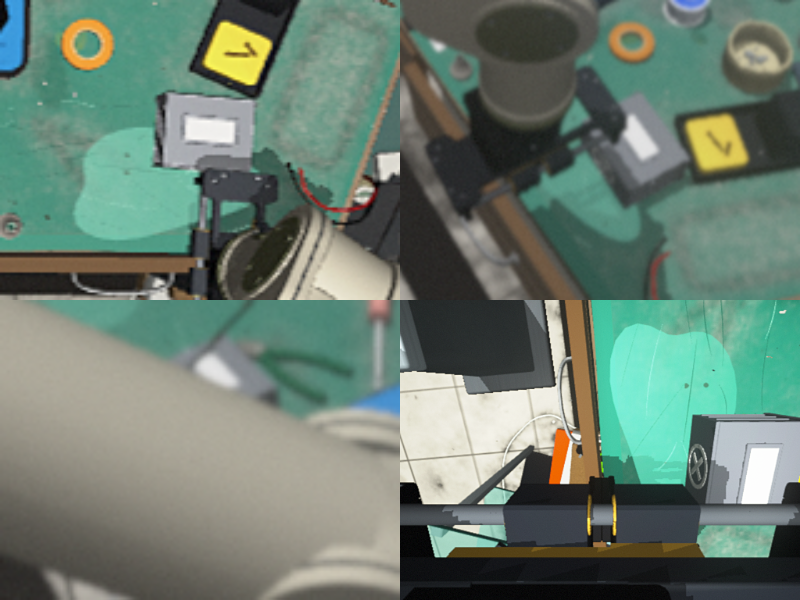

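The wrist view shows the stamp (ring and cross, around (695,465) in the montage) on the right crate, which now lies on its back. The left crate stays where it is. I'll check clearances for the side push: the meter, the wires, and the space under the microscope.

Run:
```python
from h import *
from bench import read_state
s=read_state();print(plan(s,[.468,-.36,.2],0))
for n in('top0','scene0'):
  c=np.load(f'pics/{n}.npz');P=cloud(c);X,Y,Z=P[...,0],P[...,1],P[...,2]
  m=(X<.6)&(X>.35)&(Y<.03)&(Y>-.16)&(Z>.05);q=P[m]
  for a,b in((.05,.12),(.12,.2),(.2,.3),(.3,.5)):
    k=q[(q[:,2]>a)&(q[:,2]<b)]
    if len(k):print(n,a,b,len(k),np.round(np.r_[k.min(0),k.max(0)],3))
  px=c['pixels'].astype(int)
  m=(X>.36)&(X<.6)&(Y<-.335)&(Y>-.46)&(Z>.012)
  for x0 in np.arange(.38,.6,.02):
    k=P[m&(abs(X-x0)<.01)]
    if len(k):print(n,round(x0,2),np.round(np.r_[k.min(0)[1],k.max(0)[1:]],3))
```

```text
(array([-1.94,  3.37, -2.36]), array([ 0.04, -0.03, -0.63]))
top0 0.3 0.5 645 [ 0.541 -0.024  0.376  0.6    0.027  0.444]
top0 0.38 [-0.459 -0.416  0.024]
top0 0.4 [-0.459 -0.4    0.029]
top0 0.42 [-0.405 -0.388  0.03 ]
top0 0.44 [-0.401 -0.383  0.025]
top0 0.52 [-0.352 -0.338  0.026]
top0 0.54 [-0.363 -0.336  0.026]
top0 0.56 [-0.371 -0.335  0.029]
top0 0.58 [-0.379 -0.335  0.028]
scene0 0.3 0.5 790 [ 0.537 -0.031  0.331  0.6    0.026  0.443]
scene0 0.38 [-0.459 -0.418  0.023]
scene0 0.4 [-0.459 -0.4    0.03 ]
scene0 0.42 [-0.408 -0.335  0.085]
scene0 0.44 [-0.405 -0.389  0.025]
scene0 0.52 [-0.361 -0.335  0.027]
scene0 0.54 [-0.37  -0.335  0.026]
scene0 0.56 [-0.378 -0.335  0.026]
scene0 0.58 [-0.388 -0.335  0.027]
```

Request:
carry_out(moves=[[0, 0, -0.8, 0, 0, 0], [0, 0, -0.8, 0, 0, 0], [0, 0, -0.8, 0, 0, 0], [-0.5, 0.6, 0, 0, 0, 0], [-0.5, 0.7, 0, 0, 0, 0], [-0.5, 0.7, 0, 0, 0, 0], [-0.44, 0.7, 0, 0, 0, 0], [0, 0.67, 0, 0.04, -0.03, -0.63], [0, 0, 0, 0, 0, 0]], fingers=30)

```text
time: 11.65
ee_pos: [0.4543, -0.3462, 0.1992]
eef_rot: [0.707, 0.707, -0.005, -0.007]
ft_force: [-0.7, -0.6, 0.1]
width: 0.0301
grip_force: 0.0
```

Run:
```python
from h import *
from bench import read_state
s=read_state();print(s['ee_pos'],s['width'],s['joint_positions']);print(plan(s,[.466,-.36,.038],0))
```

```text
[ 0.45425715 -0.34616845  0.19921278] 0.030088661135196777 [-0.31367958  0.42446324  1.12974639  1.69014371 -0.38707334  1.29593337
  0.89429562]
(array([-0.36,  0.36,  4.02]), array([-0.12, -0.02, -0.  ]))
```

Request:
carry_out(moves=[[-0.18, 0.18, 0, -0.12, -0.02, 0], [-0.18, 0.18, 0, 0, 0, 0], [0, 0, 0, 0, 0, 0], [0, 0, 0.6, 0, 0, 0], [0, 0, 0.6, 0, 0, 0], [0, 0, 0.6, 0, 0, 0], [0, 0, 0.6, 0, 0, 0]])

```text
time: 12.52
ee_pos: [0.467, -0.3606, 0.1045]
eef_rot: [0.708, 0.706, 0.002, 0.001]
ft_force: [0.4, -0.4, -0.3]
width: 0.0301
grip_force: 0.0
```

Run:
```python
from h import *
from bench import read_state
s=read_state();print(s['ee_pos'],s['width'],s['joint_positions']);print(plan(s,[.466,-.36,.038],0))
```

```text
[ 0.46695769 -0.36063713  0.10446192] 0.03012593708704113 [-0.19510487  0.5518824   1.01800979  1.75320637 -0.52014619  1.13012131
  0.98351854]
(array([ 0.01, -0.03,  1.66]), array([ 0.03, -0.01, -0.03]))
```

Request:
carry_out(moves=[[0, 0, 0.42, 0, 0, 0], [0, 0, 0.42, 0, 0, 0], [0, 0, 0.42, 0, 0, 0], [0, 0, 0.4, 0, 0, 0], [0, 0, 0, 0, 0, 0], [0.2, 0, 0, 0, 0, 0], [0.2, 0, 0, 0, 0, 0], [0.2, 0, 0, 0, 0, 0], [0.2, 0, 0, 0, 0, 0], [0.2, 0, 0, 0, 0, 0], [0.2, 0, 0, 0, 0, 0], [0.2, 0, 0, 0, 0, 0], [0.2, 0, 0, 0, 0, 0], [0.2, 0, 0, 0, 0, 0], [0.2, 0, 0, 0, 0, 0]])

```text
time: 14.4
ee_pos: [0.4675, -0.2802, 0.0386]
eef_rot: [0.708, 0.706, 0.002, 0.001]
ft_force: [-0.1, -1.8, 0.8]
width: 0.03
grip_force: 0.5
```

```bash
cat >> h.py <<'E'
def look():
    from bench import read_state,viewer
    s=read_state();print(np.round(s['ee_pos'],4),s['ft_force'],np.round(s['joint_positions'],2))
    c=viewer.camera('top');P=cloud(c);z=P[...,2]
    m=(z>.045)&(z<.07)&(P[...,0]<.54)&(P[...,0]>.41)&(P[...,1]<.08)&(P[...,1]>-.36)
    print(rect(P,m),np.percentile(P[m],[1,99],axis=0).round(3));print(plan(s,[.466,-.068,.038],0))
    return c
E
python3 -c "
from h import *
look()"
```

```text
[ 0.4675 -0.2802  0.0386] [-0.06846461 -1.7728318   0.83291679] [-0.34  0.55  0.99  1.92 -0.56  0.97  0.91]
(array([ 0.476, -0.216,  0.083,  0.103,  0.152]), 957) [[ 0.435 -0.256  0.048]
 [ 0.517 -0.165  0.063]]
(array([ 5.31, -0.06,  0.02]), array([ 0.03, -0.01, -0.02]))
```

The crate has squared up and slides with the fingers, so I'll continue.

Request:
carry_out(moves=[[0.26, 0, 0, 0, 0, 0], [0.26, 0, 0, 0, 0, 0], [0.26, 0, 0, 0, 0, 0], [0.26, 0, 0, 0, 0, 0], [0.26, 0, 0, 0, 0, 0], [0.26, 0, 0, 0, 0, 0], [0.26, 0, 0, 0, 0, 0], [0.26, 0, 0, 0, 0, 0], [0.26, 0, 0, 0, 0, 0], [0.26, 0, 0, 0, 0, 0], [0.26, 0, 0, 0, 0, 0], [0.26, 0, 0, 0, 0, 0], [0.26, 0, 0, 0, 0, 0], [0.26, 0, 0, 0, 0, 0], [0.26, 0, 0, 0, 0, 0]])

```text
time: 16.32
ee_pos: [0.468, -0.1241, 0.0388]
eef_rot: [0.708, 0.706, 0.002, 0.001]
ft_force: [-0.4, 0.7, -0.2]
width: 0.0299
grip_force: 0.3
```

```bash
python3 -c "
from h import *
look()"
```

```text
[ 0.468  -0.1241  0.0388] [-0.36589295  0.66165951 -0.17258717] [-0.76  0.43  1.08  2.07 -0.48  0.91  0.59]
(array([ 0.476, -0.051,  0.083,  0.083,  0.288]), 813) [[ 0.435 -0.089  0.046]
 [ 0.517 -0.01   0.063]]
(array([ 1.4 , -0.06,  0.02]), array([ 0.03, -0.01, -0.03]))
```

Request:
carry_out(moves=[[0.25, 0, 0, 0, 0, 0], [0.25, 0, 0, 0, 0, 0], [0.25, 0, 0, 0, 0, 0], [0.25, 0, 0, 0, 0, 0], [0.2, 0, 0, 0, 0, 0], [0.1, 0, 0, 0, 0, 0], [0.05, 0, 0, 0, 0, 0], [0, 0, 0, 0, 0, 0], [-0.5, 0, 0, 0, 0, 0], [-1, 0, 0, 0, 0, 0], [-1, 0, 0, 0, 0, 0]])

```text
time: 17.75
ee_pos: [0.4679, -0.1717, 0.0388]
eef_rot: [0.708, 0.706, 0.002, 0.001]
ft_force: [0.7, -0.3, 0.0]
width: 0.0299
grip_force: 0.0
```

Run:
```python
from h import *
c=look();P=cloud(c);X,Y,Z=P[...,0],P[...,1],P[...,2];px=c['pixels'].astype(int)
m=(px.min(-1)>170)&(abs(Y)<.06)&(X>.35)&(X<.44)&(Z<.02);print('tape',rect(P,m))
m=(px.min(-1)>170)&(abs(Y)<.06)&(X>.44)&(X<.54)&(Z>.045);print('card',rect(P,m))
```

```text
[ 0.4679 -0.1717  0.0388] [ 0.65001555 -0.33146553  0.03706567] [-0.63  0.46  1.06  2.04 -0.5   0.93  0.69]
(array([ 4.760e-01, -7.000e-03,  1.030e-01,  8.300e-02,  8.994e+01]), 1055) [[ 0.434 -0.055  0.047]
 [ 0.517  0.044  0.063]]
(array([ 2.59, -0.05,  0.02]), array([ 0.03, -0.01, -0.02]))
tape (array([0.398, 0.014, 0.067, 0.065, 0.022]), 281)
card (array([ 4.780e-01, -8.000e-03,  1.000e-01,  7.700e-02,  8.994e+01]), 856)
```

Request:
carry_out(moves=[[0.8, 0, 0, 0, 0, 0], [0.8, 0, 0, 0, 0, 0], [0.6, 0, 0, 0, 0, 0], [0.2, 0, 0, 0, 0, 0], [0.1, 0, 0, 0, 0, 0], [0.08, 0, 0, 0, 0, 0], [0, 0, 0, 0, 0, 0], [-0.3, 0, 0, 0, 0, 0], [-0.8, 0, 0, 0, 0, 0], [-0.8, 0, 0, 0, 0, 0], [-0.5, 0, -0.7, 0, 0, 0], [-0.5, 0, -0.8, 0, 0, 0], [-0.5, 0, -0.8, 0, 0, 0], [0, 0, -0.8, 0, 0, 0], [0, 0, 0, 0, 0, 0]])

```text
time: 19.68
ee_pos: [0.4679, -0.2055, 0.1645]
eef_rot: [0.709, 0.705, 0.003, 0.002]
ft_force: [-0.0, 0.6, 0.1]
width: 0.0297
grip_force: 0.0
```

Run:
```python
from h import *
from bench import viewer
c=look();P=cloud(c);X,Y,Z=P[...,0],P[...,1],P[...,2];d=viewer.camera('scene')
m=(abs(Y-.334)<.09)&(Z>.045)&(Z<.07)&(X<.54)&(X>.38);print('left',rect(P,m))
cv2.imwrite('pics/f.png',np.vstack([cv2.resize(c['pixels'][150:285,100:460][...,::-1],(780,292)),cv2.resize(d['pixels'][100:290,80:420][...,::-1],(520,290))[:, :] if 0 else cv2.copyMakeBorder(cv2.resize(d['pixels'][100:290,80:420][...,::-1],(520,290)),0,0,0,260,0)]))
```

```text
[ 0.4679 -0.2055  0.1645] [-0.01658328  0.61758388  0.13977382] [-0.76  0.28  1.26  1.9  -0.29  1.16  0.6 ]
(array([ 4.7600e-01, -4.0000e-03,  1.0200e-01,  8.3000e-02,  8.9953e+01]), 1053) [[ 0.434 -0.052  0.047]
 [ 0.517  0.047  0.064]]
(array([ 3.43, -0.09,  3.17]), array([ 0.05, -0.  , -0.04]))
left (array([0.478, 0.339, 0.084, 0.104, 3.444]), 1069)
```

View pics/f.png

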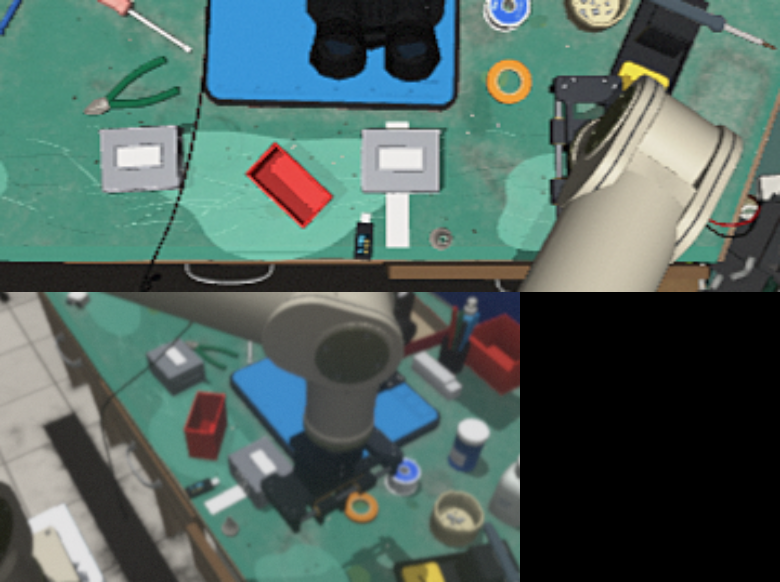

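The stamped crate is centred on the tape at y = −0.004 and square to it. The left crate lies where it was tipped, nothing else has moved, and the arm is clear.

```bash
python3 -c "
from bench import r
print(r.close_job())"
```

```text
the job is handed in; nothing more can be done
None
```

Both grey crates are tipped onto their backs, the stamped one (the right-hand crate) lies centred across the tape line, the other is where it was tipped, and the job is handed in (no verdict was returned).

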